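Close a split cassette carrier on its dowels

TASK

Lay the pink cassette, wax side up, in the nest of the grey metal lower half and press it down until it sits level. Then put the blue upper half on the two dowels, press it fully home against the springs, and finish while still holding the two halves pressed together with the gripper. Leave the beaker, the staining jar and the wash bottle where they stand.

Things in the scene. Friction and masses are not known exactly. Their poses are not given: they have to be found in the camera images.
- lower_half: Dark grey metal lower half of a split carrier, fixed to the bench, 112 (x) x 64 (y) mm. Origin: centre of its underside, on the bench; x along its length, z up. The upper mating face is at z = 14 mm. Along its middle line (y = 0) are the cassette nest (centre), two brass spring plungers (x = +-30 mm) and two steel dowels (x = +-44 mm). It looks the same after a half turn.
- nest (a point): Centre of the floor of the lower half's nest, 8 mm above the bench; axes as the lower half's. The nest is 44 mm in x by 32 mm in y, its walls 6 mm high, with a 30 mm wide finger gap open to the outer edge in the middle of both long (y) sides. In it the cassette lies with its length along x, its centre 5.5 mm above this point.
- dowel0 (a point): Tip of the dowel at x = -44 mm of the lower half, 36 mm above the bench. Both dowels have 8 mm diameter, are straight up to 27 mm above the bench and taper from there to a 3 mm wide tip.
- dowel1 (a point): Tip of the other dowel, at x = +44 mm; the same shape.
- plunger0 (a joint): Travel of the brass spring plunger (8 mm wide) at x = -30 mm: 0 = up, 4 mm above the mating face; 0.004 m = flush. Both together push up with about 4.5 N at first and 8 N when flush, so an unpressed upper half stays 4 mm open.
- plunger1 (a joint): The same for the plunger at x = +30 mm.
- upper_center (a point): Centre (half-way up, 19.5 mm above the underside) of the loose blue upper half, 112 (x) x 64 (y) x 39 mm, about 0.18 kg, lying right way up on the bench; x along its length, z up. It fits on the dowels either way round. Fully home this point is 33.5 mm above the bench; resting unpressed on the springs, 37.5 mm.
- upper_half: The blue upper half; origin at its underside's centre. A 9 mm plate with 10 mm through holes at x = +-44 mm, y = 0; on it a cover 68 x 56 mm, its top 13 mm above the underside; on that, in the middle, a black grip rib 50 mm long in x, 16 mm wide in y, from 13 to 39 mm above the underside. A pocket underneath (48 x 38 mm, 9 mm deep) clears the seated cassette.
- cassette_center (a point): Centre (half-way up, 5.5 mm above the underside) of the loose pink embedding cassette, 20 g; x along its length, z up. It fits the nest either way round.
- cassette: The pink cassette; origin at its underside's centre. Plastic body 40 (x) x 28 (y) x 6 mm; on it a pale wax block 5 mm high (x from -9 to +16 mm, y from -12 to +12 mm), which can be gripped across y. Total height 11 mm.
- flotation_bath: White water bath fixed on the bench to the left of the work, a solid obstacle: origin at the centre of its footprint, 425 mm in x by 405 mm in y (a small tap juts 25 mm out of its -y side); its near part, 200 mm deep, is 118 mm high and the part behind it is a 240 mm high housing.
- beaker: Bystander: clear beaker, 52 mm wide, 65 mm high; origin at the centre of its underside.
- staining_jar: Bystander: glass jar with pink contents and a white knobbed lid, 55 mm wide, 114 mm high; origin at the centre of its underside.
- wash_bottle: Bystander: white wash bottle with a red cap and a bent spout, 66 x 93 mm, 182 mm high; origin at the centre of its underside.
There are look-alikes about, which are no part of the job. Leave any black or brown look-alike of the cassette alone.

How it is judged:
By the outcome, as a careful person would: the job done as asked, in the order asked, and still so for the second after the job is handed in, while the arm keeps its last pose, push and grip.
It also fails if it takes over 64 s, if anything falls off the work surface, if the arm or the gripper's body presses on something with over 40 N, if the wrist force passes 120 N, or if a joint passes its speed limit or range.

ROBOT

A 6-joint arm with a two-finger parallel gripper is mounted at the origin on a cart in front of the work surface, level with it; the furniture and walls round the work are solid. World frame = base frame: x ahead of the robot, y to its left, z up, the work surface at z = 0. Lengths are in m, angles in rad, forces in N, time in s.
With the tool pointing down it reaches from about 0.25 to 0.775 m from the base axis. Payload 8.9 kg.
Tool frame: the origin (TCP) lies between the finger pads; the fingertips stand 25 mm ahead of it and the grasp point (between the pads) lies 6 mm ahead of it (ctrl.tip_reach is the distance from the TCP to the fingertips, in m); z points along the fingers, y is the line along which they close (so a half turn about z gives the same grasp; the last joint's range is limited). The gripper opens to 85 mm and grips with 20 to 120 N. Pads are 22 mm wide; open, the fingers measure 114 mm over their backs; the gripper's body (76 mm by 85 mm) begins 54 mm behind the grasp point. The pads swing forward as they close: fully open they stand 13 mm farther back than shut.
Start: joints at [1.091, 0.291, -0.153, 1.127, 0, 1.431], TCP at [0.175, 0.495, 0.256] pointing down, gripper open.
Joint ranges: [-2.52, 2.52], [-0.91, 1.74], [-1.3, 1.37], [-1.96, 2.02], [-1.52, 1.47], [-3.14, 3.14]. Speed limits (rad/s): [2.22, 2.22, 2.79, 3.14, 3.14, 3.14].

INTERFACE

Orientations are given as a unit quaternion [w, x, y, z].
In Python, from rig import telemetry, viewer, job_done, ctrl gives the robot as it stands.
- The arm moves only by the tool send_rows, never from a script. Its argument "increments" is a list that holds one entry, the list of rows, each a list of 7 numbers: the shift along the tool's x, y, z in mm, then the turn, a rotation vector about the tool's x, y, z in degrees, then the closure in counts, from 0 (fully open) to 255 (shut). A call has 1 to 8 rows; each row shifts and turns the commanded pose from where the row before left it, along the tool's axes as they then stand; what a row does not reach is not made up. A row lasts 1/8 s, in which the tool goes at most 62.5 mm and 10.7 degrees, less where a joint would pass 70% of its speed; a pose out of reach is approached as far as the arm can. A call is refused whole if a number of a shift passes 62.5 or a number of a turn 10.7, either way. A call with a gripper value outside its range is refused whole. The fingers move at their own pace and stop on an object; "force" is the grip in N (left out, the last holds). Time passes only in rows, so rows that do not move let the fingers close. It gives the time, the measured TCP pose, the force, the opening and the grip force at its end, in the units of the state.
- telemetry.observe(): the state, without advancing time (a new reading comes with each control period).
- viewer.camera(name): name is "scene" or "top" or "wrist"; returns (picture, depth): 384x512x3 uint8, red, green, blue; 384x512 float32, m along the optical axis (not along the pixel's ray), 0 where there is no reading.
- viewer.calibration(name): a dict with "fx", "fy", "cx", "cy" (pixels), "R" (3x3) and "t" (3): a world point X has camera coordinates R X + t; the wrist camera has in their place "hand_eye" (4x4, takes a point from camera to tool coordinates, whose origin is the TCP and whose axes are the flange's). Camera axes: x right, y down, z forward; pixel columns grow to the right and rows downward; lengths in m; the calibration is good to about 2 mm. A picture is of the moment at which its call begins: read the wrist's pose just before it. calibration takes no time and is no camera call.
- job_done(): hands the job in; it is judged then, once.
The state is a dict: "time": time; "qpos": joint angles; "joint_velocities": joint speeds; "joint_torque": joint torques, N m; "eef_pos": TCP position; "tool_rot": TCP orientation; "contact_force": force on the tool from outside, world axes, zero at the start; "moment": the same for the moment, N m; "opening": finger opening in m; "gripper_force": force on a finger pad.
Only numpy, scipy, OpenCV 4.12 (cv2) and the standard library are available. Lean on these libraries where they do the work, as an engineer would, in place of code of your own. Each camera call takes 0.05 s, during which the arm holds its last target. There are 200 camera calls.

## Working session

There is one attempt and no reset: what is moved stays moved. The work goes in short steps, Python scripts to look and compute and a tool call to move; the robot and the scene stay as the last step left them, time stands still between calls to the robot, and variables do not carry over. Pictures are saved under pics/ and viewed, at most 10 in all, crops included, and the job is handed in when it is done.

Besides the shell and the picture viewer there is one more tool, called after "Emit:" as name(argument=value, ...), one argument or row to a line, values as JSON. send_rows: Moves the arm, as the interface text tells. Its arguments: {"type":"object","properties":{"increments":{"type":"array","items":{"type":"array","items":{"type":"array","items":{"type":"number"}}}},"force":{"type":"number"}},"required":["increments"]}

```bash
mkdir -p pics
cat > h.py <<'E'
import numpy as np, cv2
from rig import telemetry, viewer, job_done, ctrl
from scipy.spatial.transform import Rotation as Ro
def tool():
    s=telemetry.observe(); q=s["tool_rot"]; return Ro.from_quat([q[1],q[2],q[3],q[0]]).as_matrix(), np.array(s["eef_pos"]), s
def cloud(name):
    R,p,s=tool(); im,d=viewer.camera(name); c=viewer.calibration(name)
    v,u=np.mgrid[:384,:512]; P=np.stack([(u-c["cx"])/c["fx"]*d,(v-c["cy"])/c["fy"]*d,d],-1)
    if "hand_eye" in c:
        H=np.array(c["hand_eye"]); W=(P@H[:3,:3].T+H[:3,3])@R.T+p
    else: W=(P-np.array(c["t"]))@np.array(c["R"])
    W[d==0]=np.nan
    return im,W
def save(n,im): cv2.imwrite(f"pics/{n}.png",im[:,:,::-1])
E
python3 - <<'E'
from h import *
a,Wt=cloud("top"); b,Ws=cloud("scene")
np.savez("top",a=a,W=Wt);
big=cv2.resize(a,(800,600)); save("top",big); save("scene",b)
R,p,s=tool(); print(R.round(3),p,s)
E
```

```text
[[-0.942  0.334 -0.001]
 [ 0.334  0.942 -0.001]
 [ 0.    -0.001 -1.   ]] [0.17532449 0.49449808 0.25577739] {'time': 0.1, 'qpos': array([ 1.09068124e+00,  2.91259081e-01, -1.54034896e-01,  1.12665874e+00,
       -1.07680333e-05,  1.43151153e+00]), 'joint_velocities': array([-0.00157053, -0.00101276,  0.00332841,  0.00063881,  0.00030284,
        0.0005834 ]), 'joint_torque': array([ 1.53862242e-03, -5.37974167e+01,  3.31921363e+01,  9.24190652e-03,
       -1.81364944e-04, -2.43977485e-05]), 'eef_pos': array([0.17532449, 0.49449808, 0.25577739]), 'tool_rot': array([-1.71090010e-04,  1.69591462e-01,  9.85514283e-01, -5.52327473e-04]), 'contact_force': array([ 0.39415816, -0.86710055, -0.08234781]), 'moment': array([ 0.02984486, -0.01733744,  0.05342939]), 'gripper_force': 0.0, 'opening': 0.08553928958642071}
```

View pics/top.png

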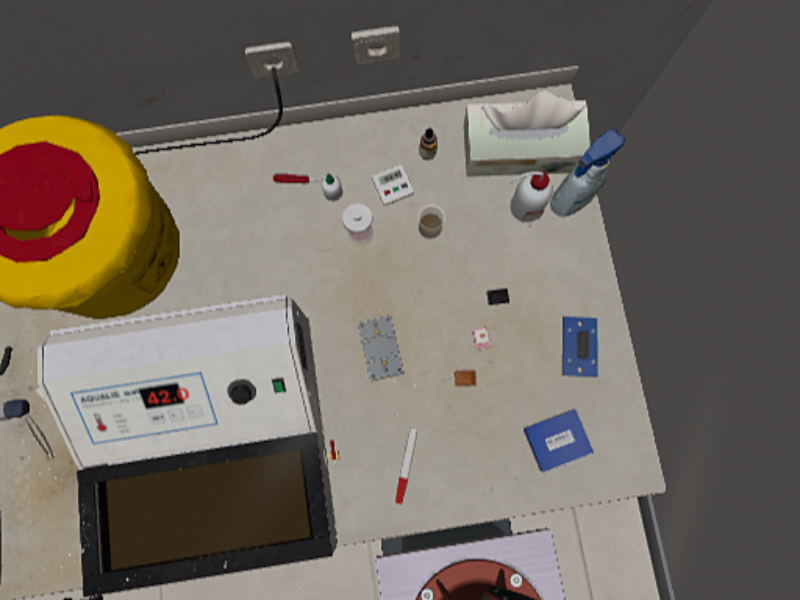

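View pics/scene.png

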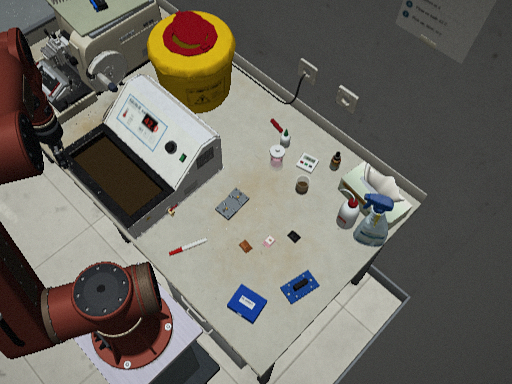

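The top view (800x600 scale) shows the grey lower half at (381,348), the pink cassette at (482,338), the blue upper half at (580,347) with its black rib, and the bystanders at the back. The blue box at (559,440) and the black and brown cassettes are look-alikes. The scene view shows the same layout.

Run:
```python
from h import *
z=np.load("top.npz"); a,W=z["a"],z["W"]
def rect(m,name,lo,hi):
    P=W[m]; P=P[(P[:,2]>lo)&(P[:,2]<hi)]
    r=cv2.minAreaRect((P[:,:2]*1000).astype(np.float32)); print(name,len(P),[np.round(x,1) for x in r],P[:,2].max().round(4))
def win(u,v,h):
    m=np.zeros(a.shape[:2],bool); u=int(u*.64);v=int(v*.64); m[v-h:v+h,u-h:u+h]=1; return m
A=a.astype(int)
rect(win(381,348,26),"lower",.008,.05)
rect(win(482,338,11),"cass",.004,.03)
rect(win(580,347,24),"upper",.005,.05)
rect(win(584,345,8)&(A.sum(2)<120),"rib",.0,.06)
rect(win(482,338,11)&(A[...,0]-A[...,1]>25),"pink",-.01,.03)
for n,(u,v) in dict(jar=(357,215),beaker=(431,220),bottle=(535,195),bath=(295,310),brown=(465,378),black=(498,296)).items(): print(n,W[int(v*.64),int(u*.64)].round(3))
c=viewer.calibration("wrist"); print(c)
i=a[195:240,285:330]
save("cas",np.hstack([cv2.resize(i,(400,400),interpolation=cv2.INTER_CUBIC),cv2.resize(a[195:250,220:275],(400,400))]))
```

```text
lower 726 [array([521.5,  92.7]), array([124.5, 116. ]), np.float64(41.4)] 0.0414
cass 145 [array([509.6, -97.9]), array([62.4, 60. ]), np.float64(76.9)] 0.0154
upper 881 [array([ 464.1, -278. ]), array([142.9, 140.4]), np.float64(80.7)] 0.0437
rib 1 [array([ 485.9, -276.6]), array([0., 0.]), np.float64(0.0)] 0.0256
pink 78 [array([508.9, -99.2]), array([30.4, 39.9]), np.float64(88.9)] 0.0154
jar [0.751 0.098 0.112]
beaker [ 0.751 -0.04   0.023]
bottle [ 0.736 -0.225  0.12 ]
bath [0.575 0.219 0.202]
brown [ 0.44  -0.053  0.013]
black [ 0.584 -0.143  0.009]
{'fx': 278.6087205131079, 'fy': 278.6087205131079, 'cx': 251.1568098300851, 'cy': 191.50152124137634, 'hand_eye': array([[ 5.27403914e-04, -9.45223434e-01, -3.26423623e-01,
         8.38240470e-02],
       [ 9.99999854e-01,  5.35618694e-04,  6.47149712e-05,
        -6.21032839e-04],
       [ 1.13668488e-04, -3.26423610e-01,  9.45223579e-01,
        -1.17781347e-01],
       [ 0.00000000e+00,  0.00000000e+00,  0.00000000e+00,
         1.00000000e+00]])}
```

View pics/cas.png

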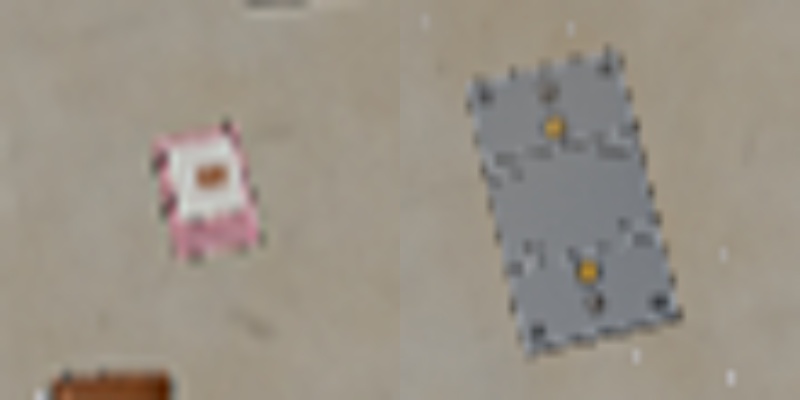

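The crop shows the pink cassette wax side up, with its bare end towards the robot. The lower half's plungers and dowels lie along its length, which is roughly world x. Moving over the cassette.

Emit:
send_rows(
  increments=[
    [[-20, -18, -10, 0, 0, 0, 0], [-44, -41, -10, 0, 0, 0, 0], [-44, -41, -10, 0, 0, 0, 0], [-44, -41, 0, 0, 0, 0, 0], [-44, -41, 0, 0, 0, 0, 0], [-44, -41, 0, 0, 0, 0, 0], [-44, -41, 0, 0, 0, 0, 0], [-44, -41, 0, 0, 0, 0, 0]],
  ],
)

```text
time: 1.1
eef_pos: [0.3831, 0.0958, 0.2863]
tool_rot: [0.0, 0.17, 0.986, 0.0]
contact_force: [0.6, 0.5, -0.1]
opening: 0.0852
gripper_force: 0.0
```

Emit:
send_rows(
  increments=[
    [[-44, -41, 10, 0, 0, 0, 0], [-44, -41, 10, 0, 0, 0, 0], [-44, -41, 10, 0, 0, 0, 0], [-35, -28, 20, 0, 0, 0, 0], [0, 0, 20, 0, 0, -9.8, 0], [0, 0, 20, 0, 0, -9.8, 0], [0, 0, 0, 0, 0, 0, 0]],
  ],
)

```text
time: 1.98
eef_pos: [0.4884, -0.1001, 0.195]
tool_rot: [-0.002, 0.0, 1.0, 0.001]
contact_force: [-0.1, 0.4, -0.0]
opening: 0.0855
gripper_force: 0.0
```

```bash
cat >> h.py <<'E'
def fit(P,name):
    r=cv2.minAreaRect((P[:,:2]*1000).astype(np.float32)); print(name,len(P),[np.round(x,1) for x in r],'mean',P.mean(0).round(4)); return r
E
python3 - <<'E'
from h import *
R,p,s=tool(); print(s["time"],p,R.round(3).tolist())
im,W=cloud("wrist"); save("w1",im); np.savez("w1",a=im,W=W)
A=im.astype(int); Z=W[...,2]
near=np.hypot(W[...,0]-.509,W[...,1]+.099)<.035
print("bench",np.nanmedian(Z[np.isfinite(Z)&(np.hypot(W[...,0]-.509,W[...,1]+.099)<.06)&~near]))
fit(W[near&(Z>.003)],"all"); fit(W[near&(Z>.0085)],"wax")
E
```

```text
1.975 [ 0.48844184 -0.10013308  0.19495654] [[-1.0, 0.0, -0.003], [0.0, 1.0, 0.001], [0.003, 0.001, -1.0]]
bench 0.23475593323326316
all 5382 [array([502.7, -99.1]), array([53.6, 37.4]), np.float64(0.4)] mean [ 0.4824 -0.0996  0.2178]
wax 5040 [array([500.4, -99.2]), array([49.1, 37.4]), np.float64(0.0)] mean [ 0.4808 -0.0996  0.2322]
```

View pics/w1.png

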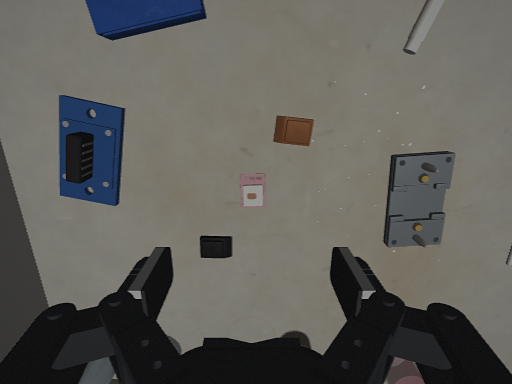

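The wrist view shows the cassette at (253,190), the upper half at (92,150), the lower half at (420,200), and the brown and black look-alikes. All three parts can be measured from this frame.

Run:
```python
from h import *
z=np.load("w1.npz"); A,W=z["a"].astype(int),z["W"]; Z=W[...,2]
v,u=np.mgrid[:384,:512]
def w(u0,u1,v0,v1): return (u>u0)&(u<u1)&(v>v0)&(v<v1)
b=w(200,300,210,230)|w(300,370,160,230); print("bench",np.median(Z[b]).round(4))
c=w(230,275,165,215); r,g,bl=A[...,0],A[...,1],A[...,2]
sat=A.max(2)-A.min(2)
pink=c&((r-g)>25); wax=c&(A.min(2)>195)
fit(W[pink|wax],"cass"); fit(W[wax],"wax")
fit(W[c&(Z>.0035+np.median(Z[b]))],"cassZ")
U=w(45,135,85,215)
fit(W[U&(bl-r>40)],"upper blue"); fit(W[U&(A.max(2)<60)&(Z>.015)],"rib"); fit(W[U&(Z>.033)],"ribtop")
L=w(375,465,140,255)
fit(W[L&(Z>.008)&(Z<.02)],"lower")
for s,(a0,a1) in dict(p_near=(150,200),p_far=(200,250)).items():
    m=w(405,440,a0,a1)&(r-bl>50); fit(W[m],s)
    m=w(405,445,a0,a1)&(Z>.022); 
    if m.any(): fit(W[m],s+"dow"); q=W[m]; print(q[np.argsort(q[:,2])[-6:]].round(4).tolist())
```

```text
bench nan
cass 347 [array([ 510.3, -100.7]), array([38.5, 25.8]), np.float64(7.5)] mean [nan nan nan]
wax 0 [array([0., 0.]), array([0., 0.]), np.float64(0.0)] mean [nan nan nan]
cassZ 0 [array([0., 0.]), array([0., 0.]), np.float64(0.0)] mean [nan nan nan]
upper blue 4251 [array([ 464.8, -279. ]), array([ 63.6, 112.6]), np.float64(77.2)] mean [nan nan nan]
rib 1295 [array([ 464.5, -278.3]), array([16.6, 49.8]), np.float64(77.4)] mean [ 0.4629 -0.2752  0.0342]
ribtop 879 [array([ 464.4, -278.4]), array([16.5, 49.8]), np.float64(77.2)] mean [ 0.4633 -0.277   0.0383]
lower 4417 [array([520.2,  93.1]), array([112.3,  65.2]), np.float64(4.0)] mean [0.5165 0.0915 0.0129]
p_near 33 [array([491.1,  90. ]), array([6.9, 4.3]), np.float64(50.9)] mean [nan nan nan]
p_neardow 80 [array([475.5,  88.4]), array([5.8, 7. ]), np.float64(41.8)] mean [0.4756 0.088  0.0294]
[[0.4761, 0.0906, 0.0362], [0.475, 0.0903, 0.0363], [0.4749, 0.089, 0.0367], [0.477, 0.0883, 0.0369], [0.4756, 0.0873, 0.038], [0.4767, 0.0886, 0.038]]
p_far 30 [array([549.8,  95.1]), array([6.4, 6.4]), np.float64(49.6)] mean [0.5498 0.095  0.0182]
p_fardow 74 [array([563.6,  95.1]), array([6. , 7.1]), np.float64(75.3)] mean [0.5628 0.0948 0.0295]
[[0.5635, 0.0956, 0.0352], [0.5635, 0.0978, 0.0352], [0.5644, 0.0977, 0.0358], [0.5631, 0.0962, 0.036], [0.5641, 0.095, 0.0364], [0.5653, 0.0963, 0.0365]]h.py:16: RuntimeWarning: Mean of empty slice.
  r=cv2.minAreaRect((P[:,:2]*1000).astype(np.float32)); print(name,len(P),[np.round(x,1) for x in r],'mean',P.mean(0).round(4)); return r
  ret = um.true_divide(
```

Emit:
send_rows(
  increments=[
    [[-12, 0, 40, 0, 0, 0, 135], [-13, 0, 40, 0, 0, 0, 135], [0, 0, 20, 0, 0, 0, 135], [0, 0, 0, 0, 0, 0, 135], [0, 0, 0, 0, 0, 0, 135]],
  ],
)

```text
time: 2.65
eef_pos: [0.5154, -0.1006, 0.0977]
tool_rot: [0.001, 0.0, 1.0, -0.0]
contact_force: [0.5, -0.5, 0.2]
opening: 0.0402
gripper_force: 0.0
```

Run:
```python
from h import *
R,p,s=tool(); print(s["time"],p,s["opening"],ctrl.tip_reach, R.round(4).tolist())
im,W=cloud("wrist"); save("w2",cv2.resize(im[100:384,100:420],(800,710))[:600]); np.savez("w2",a=im,W=W)
A=im.astype(int); Z=W[...,2]; r,g,bl=A[...,0],A[...,1],A[...,2]
D=np.hypot(W[...,0]-.510,W[...,1]+.1); c=(D<.032)&(Z<.03)
print("bench",np.median(Z[(D>.035)&(D<.05)&(Z<.03)]).round(4))
pk=c&(r-g>25); print("pinkz",np.median(Z[pk]))
fit(W[c&(Z>.003)],"all"); fit(W[c&(Z>.0085)],"wax"); fit(W[pk],"pink")
```

```text
2.65 [ 0.51542913 -0.10057387  0.09772494] 0.04017316521899557 0.025 [[-1.0, 0.0002, 0.0018], [0.0002, 1.0, -0.0006], [-0.0018, -0.0006, -1.0]]
bench 0.0002
pinkz 0.005831606899742034
all 1580 [array([509.6, -98.8]), array([39.7, 28.6]), np.float64(1.8)] mean [ 0.5085 -0.0988  0.0087]
wax 873 [array([513.6, -99.1]), array([27.5, 22.3]), np.float64(1.5)] mean [ 0.5121 -0.0989  0.0111]
pink 747 [array([509.3, -99.2]), array([40.1, 27.8]), np.float64(1.1)] mean [ 0.5026 -0.0997  0.0058]
```

View pics/w2.png

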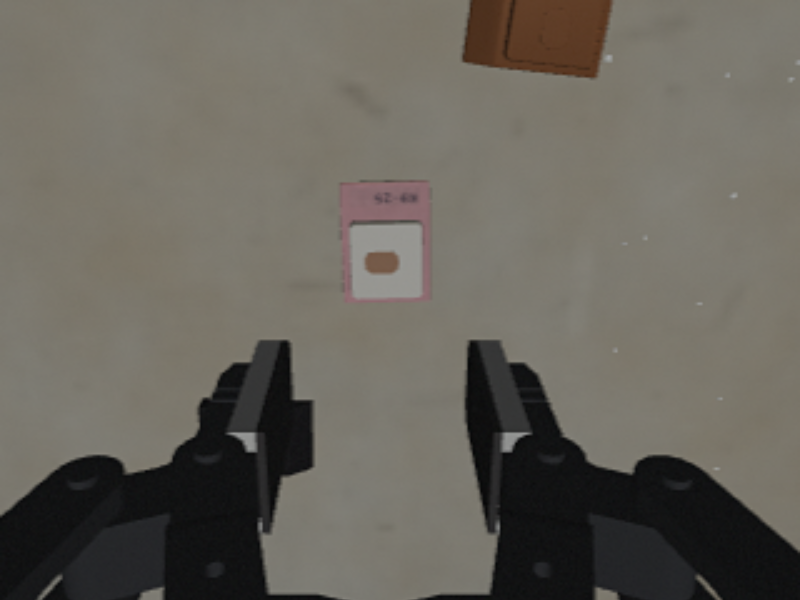

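The cassette is wax side up at crop (386,241), turned about 1.3°, with the fingers straddling it. Next I'll check the true fingertip height at this opening.

Run:
```python
from h import *
z=np.load("w2.npz"); W=z["W"]; p=np.array([0.51543,-0.10057,0.09772])
T=(W-p)*[-1,1,-1]*1000
m=(abs(abs(T[...,1])-22)<6)&(T[...,2]<60)&(T[...,2]>-20)
Q=T[m]; print(np.percentile(Q[:,2],[50,90,97,99,100]).round(1))
for s in(-1,1):
    q=Q[(Q[:,1]*s>0)]; q=q[np.argsort(q[:,2])[-60:]]; print(np.median(q,0).round(1), q[-1].round(1),q[:,0].min().round(1),q[:,0].max().round(1))
```

```text
[-4.9 14.7 19.3 21.7 23.3]
[  4.3 -20.7  20. ] [  6.7 -20.7  23.3] -10.0 11.2
[ 3.9 19.6 19.8] [-8.9 19.7 22.9] -10.7 11.1
```

Emit:
send_rows(
  increments=[
    [[2.3, 1.7, 35, 0, 0, -1.3, 135], [0, 0, 27, 0, 0, 0, 135], [0, 0, 4.5, 0, 0, 0, 135], [0, 0, 0, 0, 0, 0, 135], [0, 0, 0, 0, 0, 0, 190], [0, 0, 0, 0, 0, 0, 220], [0, 0, 0, 0, 0, 0, 220], [0, 0, 0, 0, 0, 0, 220]],
  ],
  force=25,
)

```text
time: 3.7
eef_pos: [0.5133, -0.0989, 0.0314]
tool_rot: [0.001, -0.012, 1.0, -0.0]
contact_force: [-0.8, 0.6, 7.0]
opening: 0.0222
gripper_force: 28.2
```

Emit:
send_rows(
  increments=[
    [[0, 0, -5, 0, 0, 0, 220], [0, 0, -25, 0, 0, 0, 220], [0, 0, -40, 0, 0, 0, 220], [0, 0, 0, 0, 0, 0, 220]],
  ],
)

```text
time: 4.2
eef_pos: [0.5146, -0.0995, 0.1032]
tool_rot: [0.003, -0.012, 1.0, -0.001]
contact_force: [0.2, 0.6, -0.3]
opening: 0.0223
gripper_force: 27.5
```

Run:
```python
from h import *
R,p,s=tool(); print(s["time"],p,s["opening"],s["contact_force"],s["gripper_force"])
im,W=cloud("wrist"); save("w3",cv2.resize(im[150:330,140:380],(800,600))); np.savez("w3",a=im,W=W)
T=(W-p)@R*1000
A=im.astype(int); r,g,b=A[...,0],A[...,1],A[...,2]
pk=(r-g>25)&(T[...,2]>5)&(T[...,2]<45); q=T[pk]; fit(q/1000,"pink tool")
B=np.c_[q[:,0],q[:,1],np.ones(len(q))]
print("plane z=ax+by+c",np.linalg.lstsq(B,q[:,2],rcond=None)[0],q.mean(0))
print(q[:,0].min(),q[:,0].max())
```

```text
4.2 [ 0.51455475 -0.09945809  0.10315699] 0.02231622335896891 [ 0.18229572  0.6227056  -0.32451133] 27.45216491749602
pink tool 1179 [array([ 4.3, -0.5]), array([28. , 39.7]), np.float64(89.5)] mean [ 0.0156 -0.0013  0.0258]
plane z=ax+by+c [3.74471019e-01 9.16836462e-04 1.99837414e+01] [15.62419191 -1.32594543 25.83333276]
-15.667243254409783 24.090873968088243
```

View pics/w3.png

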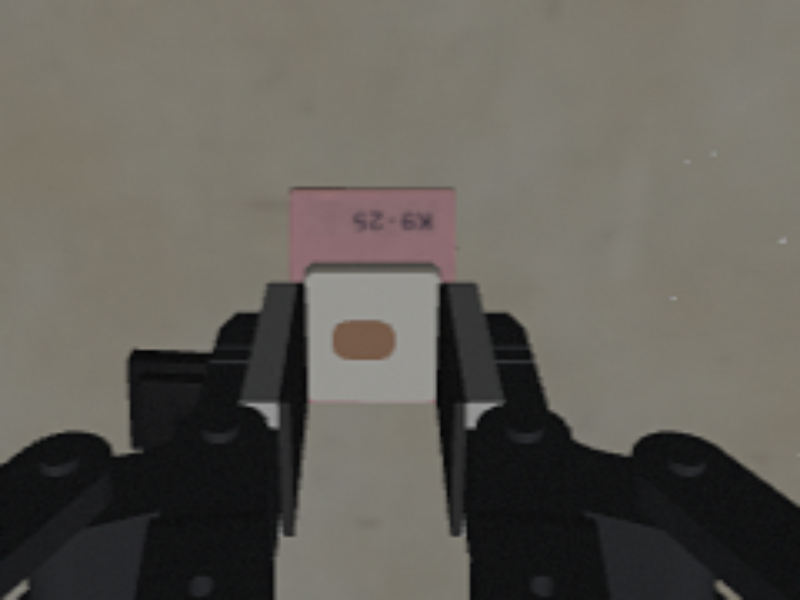

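Cassette held by the wax at (373,335), label at (372,225). Next I'll check for droop.

Run:
```python
from h import *
z=np.load("w3.npz"); a,W=z["a"].astype(int),z["W"]
R,p,s=tool(); T=(W-p)@R*1000
for rng,n in(((206,227),"label"),((230,268),"wax")):
    q=T[rng[0]:rng[1]+1,(232 if n=="wax" else 230):(270 if n=="wax" else 274)].reshape(-1,3)
    q=q[np.isfinite(q).all(1)&(q[:,2]<50)]
    for lo in np.percentile(q[:,0],[5,35,65,95]): k=q[abs(q[:,0]-lo)<1.5]; print(n,lo.round(1),np.median(k[:,2]).round(2),k[:,2].std().round(2))
    i=np.median(q[:,1]); l=q[q[:,1]<i-8]; r=q[q[:,1]>i+8]; print('yL,R z',np.median(l[:,2]),np.median(r[:,2]))
```

```text
label 12.7 23.61 0.6
label 16.5 24.45 0.89
label 19.6 26.23 0.97
label 22.7 28.03 0.92
yL,R z 25.38196869914539 25.68534757864847
wax -10.5 18.65 0.51
wax -2.6 18.48 0.61
wax 4.7 18.63 0.57
wax 11.7 19.04 0.91
yL,R z 18.63917866576586 18.64044450871876
```

Emit:
send_rows(
  increments=[
    [[-3, 30, 0, 0, 0, 0, 220], [-4, 52, 0, 0, 0, 0, 220], [-4, 52, 0, 0, 0, 0, 220], [-3.3, 45, 0, 0, 0, 0, 220], [0, 13.4, 0, 0, 0, -2.8, 220], [0, 0, 0, 0, 0, 0, 220], [0, 0, 0, 0, 0, 0, 220]],
  ],
)

```text
time: 5.12
eef_pos: [0.5218, 0.0929, 0.0996]
tool_rot: [-0.0, -0.036, 0.999, -0.0]
contact_force: [0.3, -0.1, 0.1]
opening: 0.0215
gripper_force: 27.5
```

Run:
```python
from h import *
R,p,s=tool(); print(s["time"],p,s["opening"],Ro.from_matrix(R).as_rotvec())
im,W=cloud("wrist"); save("w4",cv2.resize(im,(800,600))); np.savez("w4",a=im,W=W,R=R,p=p)
A=im.astype(int); r,g,b=A[...,0],A[...,1],A[...,2]; Z=W[...,2]
X=W[...,0];Y=W[...,1]
near=(abs(X-.52)<.075)&(abs(Y-.092)<.05)
fit(W[near&(Z>.01)&(Z<.016)],"face")
d=near&(Z>.022)&(Z<.040)&(X<.49); fit(W[d],"near dowel")
br=near&(r-b>50)&(Z<.03)&(Z>.012); fit(W[br&(X<.5)],"plunger"); 
fl=near&(Z>.005)&(Z<.011); fit(W[fl],"floor")
```

```text
5.125 [0.52184625 0.09287204 0.09955142] 0.021529842339906895 [ 1.11988907e-01 -3.13905138e+00  6.85246181e-04]
face 4518 [array([508.9,  92.3]), array([89.1, 64.2]), np.float64(4.1)] mean [0.4884 0.0912 0.0141]
near dowel 115 [array([476.4,  90.2]), array([7.7, 7. ]), np.float64(5.0)] mean [0.4753 0.09   0.0309]
plunger 81 [array([490.2,  90.9]), array([7.2, 6.7]), np.float64(3.6)] mean [0.4904 0.0908 0.0181]
floor 2309 [array([500.6,  91.7]), array([72.8, 64.1]), np.float64(4.3)] mean [0.5138 0.0928 0.0082]
```

View pics/w4.png

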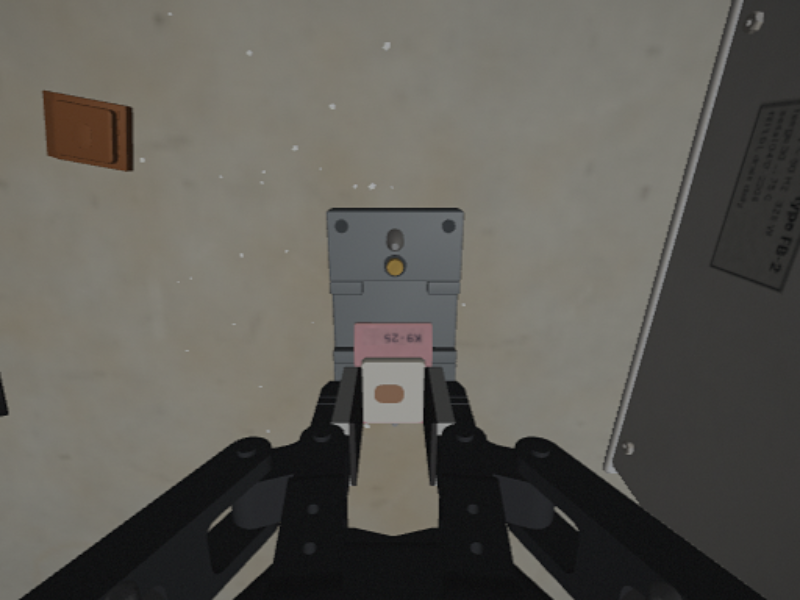

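The view shows the cassette (395,370) above the nest, aligned with the lower half (395,290). The near dowel is at (395,240) and the plunger at (395,267). Checking the settled pose.

Run:
```python
from h import *
R,p,s=tool(); print(s["time"],p,R.round(4).tolist(),s["joint_velocities"].round(3))
W=np.load("w4.npz")["W"]; im=np.load("w4.npz")["a"].astype(int)
T=(W-p)@R*1000; pk=(im[...,0]-im[...,1]>25)&(T[...,2]>5)&(T[...,2]<45)&(abs(T[...,1])<20)
fit(T[pk]/1000,"cass tool"); fit(W[pk],"cass world")
```

```text
5.175 [0.52192949 0.09276731 0.09964463] [[-0.9975, -0.0709, -0.0003], [-0.0709, 0.9975, -0.0003], [0.0004, -0.0003, -1.0]] [-0.004 -0.002  0.002  0.     0.004  0.003]
cass tool 1208 [array([ 4.5, -0.5]), array([39.9, 28. ]), np.float64(0.0)] mean [ 0.0156 -0.0012  0.0259]
cass world 1208 [array([517.4,  92. ]), array([39.9, 28. ]), np.float64(4.0)] mean [0.5064 0.0905 0.0738]
```

Emit:
send_rows(
  increments=[
    [[-2.9, 1.0, 20, 0, 0, 0, 220], [0, 0, 20, 0, 0, 0, 220], [0, 0, 11, 0, 0, 0, 220], [0, 0, 3, 0, 0, 0, 220], [0, 0, 3, 0, 0, 0, 220], [0, 0, 2, 0, 0, 0, 220], [0, 0, 0, 0, 0, 0, 220]],
  ],
)

```text
time: 6.05
eef_pos: [0.5249, 0.0952, 0.041]
tool_rot: [0.0, -0.036, 0.999, -0.0]
contact_force: [0.7, -0.0, -0.4]
opening: 0.022
gripper_force: 27.5
```

Emit:
send_rows(
  increments=[
    [[0.3, -0.8, 1, 0, 0, 0, 220], [0, 0, 1, 0, 0, 0, 220], [0, 0, 1, 0, 0, 0, 220], [0, 0, 0, 0, 0, 0, 220]],
  ],
)

```text
time: 6.55
eef_pos: [0.5247, 0.0944, 0.0393]
tool_rot: [0.0, -0.036, 0.999, -0.0]
contact_force: [-5.3, -1.0, 21.5]
opening: 0.0218
gripper_force: 33.4
```

Run:
```python
from h import *
R,p,s=tool(); print(s["time"],p,s["contact_force"],s["moment"],R[:,2])
im,W=cloud("wrist"); save("w5",cv2.resize(im[150:330,140:380],(800,600))); np.savez("w5",a=im,W=W,R=R,p=p)
A=im.astype(int); r,g,b=A[...,0],A[...,1],A[...,2]; X,Y,Z=W[...,0],W[...,1],W[...,2]
pk=(r-g>25)&(Z<.03)&(abs(Y-.09)<.03)&(X>.485); fit(W[pk],"cass"); print(np.percentile(Z[pk],[5,50,95]))
near=(abs(X-.52)<.075)&(abs(Y-.092)<.05)
fit(W[near&(Z>.0125)&(Z<.016)&(X<.499)],"face part")
wx=near&(A.min(2)>140)&(r-b<40)&(Z>.015)&(Z<.03); q=W[wx]; print(len(q))
c=np.linalg.lstsq(np.c_[q[:,:2]-[.52,.093],np.ones(len(q))],q[:,2],rcond=None)[0]; print("wax plane",c)
```

```text
6.55 [0.52467356 0.09435675 0.03928409] [-5.31300522 -1.01875753 21.47592177] [-0.1705735   1.3607352  -0.00894312] [ 8.20122190e-04 -1.74171519e-04 -9.99999649e-01]
cass 1206 [array([527.2,  94.1]), array([53.1, 28. ]), np.float64(4.7)] mean [0.5093 0.0919 0.0136]
[0.00968783 0.01343052 0.01961127]
face part 6905 [array([482.4,  90.4]), array([36.6, 64.2]), np.float64(3.4)] mean [0.4806 0.0908 0.0142]
1223
wax plane [-0.00488875 -0.00457292  0.01916941]
```

View pics/w5.png

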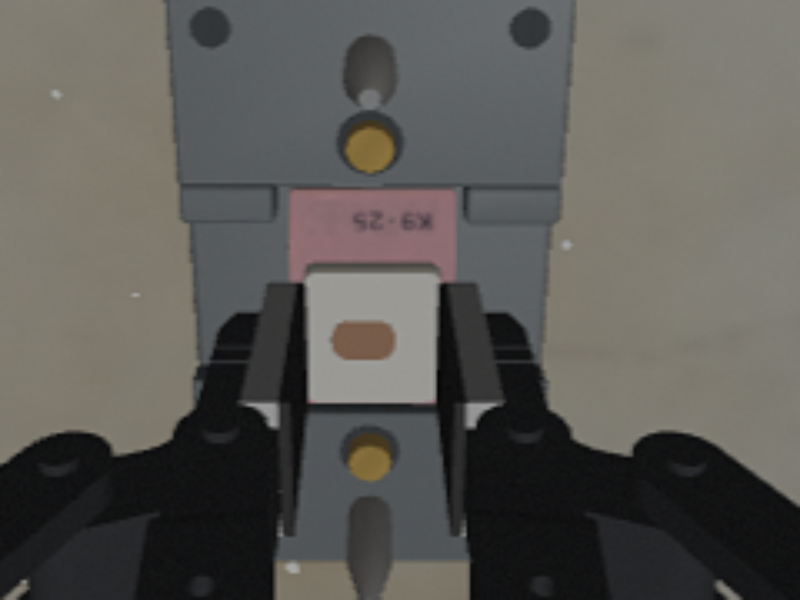

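The wrist crop shows the cassette between the nest walls, wax at (372,335), label end at the wall (372,190). The wax top reads 19.2 mm and level, so it is on the nest floor. Releasing.

Emit:
send_rows(
  increments=[
    [[0, 0, -0.8, 0, 0, 0, 200], [0, 0, 0, 0, 0, 0, 170], [0, 0, 0, 0, 0, 0, 150], [0, 0, -10, 0, 0, 0, 150], [0, 0, -30, 0, 0, 0, 150], [0, 0, -20, 0, 0, 0, 220], [0, 0, 0, 0, 0, 0, 255], [0, 0, 0, 0, 0, 0, 255]],
  ],
)

```text
time: 7.6
eef_pos: [0.5242, 0.0944, 0.0982]
tool_rot: [-0.0, -0.036, 0.999, -0.0]
contact_force: [-0.4, 0.0, -0.8]
opening: 0.0002
gripper_force: 0.0
```

```bash
cat > lv.py <<'E'
from h import *
R,p,s=tool(); print(s["time"],p,s["opening"],s["contact_force"],R[:,0])
im,W=cloud("wrist"); A=im.astype(int); r,g,b=A[...,0],A[...,1],A[...,2]; X,Y,Z=W[...,0],W[...,1],W[...,2]
near=(abs(X-.52)<.03)&(abs(Y-.092)<.03)
for n,m in(("wax",near&(Z>.017)&(Z<.025)&(A.min(2)>120)),("pink",near&(r-g>25)&(Z<.03))):
    q=W[m]; fit(q,n)
    if len(q)>20: print(n,np.linalg.lstsq(np.c_[q[:,:2]-[.52,.093],np.ones(len(q))],q[:,2],rcond=None)[0].round(4))
br=(abs(X-.52)<.06)&(abs(Y-.092)<.02)&(r-b>50)&(r-g<60)&(Z<.03)&(abs(X-.52)>.024); 
for k in(1,-1):
    if (br&((X-.52)*k>0)).sum()>5: fit(W[br&((X-.52)*k>0)],"plunger")
E
python3 lv.py
```

```text
7.6 [0.52421556 0.09436184 0.09820678] 0.00024328247703496702 [-0.43278425  0.00641221 -0.81887769] [-9.97346385e-01 -7.28005346e-02  5.19186824e-04]
wax 790 [array([524.2,  94.1]), array([26.1, 22.6]), np.float64(3.3)] mean [0.5238 0.0941 0.0191]
wax [-0.0013 -0.0065  0.0191]
pink 781 [array([516.8,  93.5]), array([47.1, 27.8]), np.float64(3.5)] mean [0.5136 0.0929 0.0138]
pink [0.1425 0.0025 0.0147]
plunger 78 [array([490.1,  90.7]), array([6.6, 6.8]), np.float64(10.3)] mean [0.4903 0.0907 0.0182]
```

Emit:
send_rows(
  increments=[
    [[3, 0.5, 25, 0, 0, 0, 255], [0, 0, 22, 0, 0, 0, 255], [0, 0, 5, 0, 0, 0, 255], [0, 0, 2, 0, 0, 0, 255], [0, 0, 1, 0, 0, 0, 255], [0, 0, 0, 0, 0, 0, 255]],
  ],
)

```text
time: 8.4
eef_pos: [0.522, 0.0947, 0.0442]
tool_rot: [0.001, -0.036, 0.999, 0.0]
contact_force: [-0.4, -0.1, 0.3]
opening: -0.0001
gripper_force: 0.0
```

Emit:
send_rows(
  increments=[
    [[0, 0, 0.7, 0, 0, 0, 255], [0, 0, 0.5, 0, 0, 0, 255], [0, 0, 0, 0, 0, 0, 255]],
  ],
)

```text
time: 8.78
eef_pos: [0.522, 0.0947, 0.044]
tool_rot: [0.001, -0.036, 0.999, -0.0]
contact_force: [-5.4, -0.4, 18.3]
opening: 0.0
gripper_force: 9.0
```

Emit:
send_rows(
  increments=[
    [[0, 0, -10, 0, 0, 0, 255], [0, 0, -45, 0, 0, 0, 220], [0, 0, 0, 0, 0, 0, 150]],
  ],
)

```text
time: 9.15
eef_pos: [0.524, 0.0948, 0.1006]
tool_rot: [0.003, -0.036, 0.999, 0.0]
contact_force: [-0.3, 0.1, 0.4]
opening: 0.0289
gripper_force: 0.0
```

```bash
python3 lv.py
```

```text
9.15 [0.52396805 0.09481035 0.10061201] 0.028890773740168137 [-0.29823267  0.06802995  0.39427832] [-0.99732141 -0.07290109 -0.00595273]
wax 757 [array([524.3,  93.6]), array([25.4, 22.5]), np.float64(5.1)] mean [0.5238 0.094  0.0192]
wax [-0.0027 -0.0032  0.0192]
pink 826 [array([517. ,  93.1]), array([47.1, 27.7]), np.float64(4.9)] mean [0.5132 0.0926 0.0136]
pink [ 0.1472 -0.0053  0.0146]
plunger 60 [array([549.9,  95.2]), array([6.9, 7.1]), np.float64(48.5)] mean [0.5499 0.0951 0.0182]
plunger 79 [array([490.3,  91.1]), array([6.7, 6.7]), np.float64(4.8)] mean [0.4903 0.0909 0.0181]
```

Emit:
send_rows(
  increments=[
    [[4.4, -18, -10, 0, 0, 0, 120], [10, -45, -10, 0, 0, 0, 120], [14, -59, 0, 0, 0, 0, 120], [14, -59, 0, 0, 0, 0, 120], [14, -59, 0, 0, 0, 0, 120], [14, -59, 0, 0, 0, 0, 120], [10, -45, 0, 0, 0, 0, 120], [4, -24, 0, 0, 0, 0, 120]],
  ],
)

```text
time: 10.2
eef_pos: [0.4624, -0.2814, 0.1169]
tool_rot: [-0.001, -0.035, 0.999, 0.0]
contact_force: [-0.4, 1.1, 0.1]
opening: 0.0454
gripper_force: 0.0
```

Emit:
send_rows(
  increments=[
    [[0, 0, 0, 0, 0, 8.5, 140], [0, 0, 0, 0, 0, 8.5, 140], [0, 0, 0, 0, 0, 0, 140], [0, 0, 0, 0, 0, 0, 140]],
  ],
)

```text
time: 10.7
eef_pos: [0.4636, -0.2786, 0.1172]
tool_rot: [-0.0, 0.11, 0.994, 0.0]
contact_force: [0.1, 0.3, 0.0]
opening: 0.0387
gripper_force: 0.0
```

```bash
cat > up.py <<'E'
from h import *
R,p,s=tool(); print(s["time"],p,s["opening"],s["contact_force"],R[:,:2].round(4).tolist())
im,W=cloud("wrist"); T=(W-p)@R*1000; A=im.astype(int); X,Y,Z=W[...,0],W[...,1],W[...,2]
near=(np.hypot(X-p[0],Y-p[1])<.09)&(Z<.06)
ok=near&(A[...,2]-A[...,0]>40); fit(W[ok],"blue"); fit(T[ok]/1000,"blue tool")
z=.039
rt=near&(Z>.035)&(Z<.042)&(A.max(2)<70)&(abs(T[...,1])<14); fit(W[rt],"rib"); fit(T[rt]/1000,"rib tool")
E
python3 up.py
```

```text
10.7 [ 0.46360562 -0.27860169  0.11717311] 0.038744839326106575 [0.08203134 0.31454498 0.03224983] [[-0.9757, 0.2191], [0.2191, 0.9757], [0.0007, 0.0002]]
blue 7150 [array([ 464.4, -280.3]), array([ 65. , 112.2]), np.float64(77.7)] mean [ 0.4571 -0.2781  0.0111]
blue tool 7150 [array([-1.2, -1.5]), array([ 65. , 112.2]), np.float64(89.6)] mean [ 0.0064 -0.001   0.1061]
rib 1216 [array([ 464.2, -279.7]), array([15.9, 49.8]), np.float64(78.0)] mean [ 0.4625 -0.279   0.0388]
rib tool 1216 [array([-0.8, -1. ]), array([15.9, 49.8]), np.float64(89.3)] mean [ 0.0009 -0.0006  0.0784]
```

Emit:
send_rows(
  increments=[
    [[-1, -1.1, 30, 0, 0, 0, 140], [0, 0, 32, 0, 0, 0, 140], [0, 0, 12, 0, 0, 0, 140], [0, 0, 3, 0, 0, 0, 140], [0, 0, 0, 0, 0, 0, 200], [0, 0, 0, 0, 0, 0, 255], [0, 0, 0, 0, 0, 0, 255], [0, 0, 0, 0, 0, 0, 255]],
  ],
  force=80,
)

```text
time: 11.75
eef_pos: [0.4655, -0.2803, 0.0415]
tool_rot: [0.001, 0.112, 0.994, -0.001]
contact_force: [-1.0, 0.6, 6.5]
opening: 0.0145
gripper_force: 79.0
```

Emit:
send_rows(
  increments=[
    [[0, 0, -5, 0, 0, 0, 255], [0, 0, -25, 0, 0, 0, 255], [0, 0, -40, 0, 0, 0, 255], [0, 0, -10, 0, 0, 0, 255], [0, 0, 0, 0, 0, 0, 255]],
  ],
)

```text
time: 12.38
eef_pos: [0.4651, -0.2799, 0.1207]
tool_rot: [0.0, 0.112, 0.994, -0.0]
contact_force: [-0.4, -0.5, -2.2]
opening: 0.0144
gripper_force: 78.2
```

```bash
cat >> up.py <<'E'
h=-ok.sum() # plate tilt in tool frame
pl=ok&(abs(T[...,0]-38)<15)&(T[...,2]<70); q=T[pl]
print("plate z tool",np.median(q[:,2])); c=np.linalg.lstsq(np.c_[q[:,:2],np.ones(len(q))],q[:,2],rcond=None)[0]; print(c)
q=W[pl]; print("world plane",np.linalg.lstsq(np.c_[q[:,:2]-p[:2],np.ones(len(q))],q[:,2],rcond=None)[0].round(4))
save("w6",im)
E
sed -i 's/(Z<.06)/(T[...,2]<115)/; s/&(Z>.035)&(Z<.042)/\&(T[...,2]<9)\&(T[...,2]>-8)/' up.py; python3 up.py
```

```text
12.375 [ 0.46505477 -0.27993835  0.12066716] 0.014447211182174529 [-0.44886039 -0.50229888 -2.16540222] [[-0.9751, 0.2219], [0.2219, 0.9751], [-0.0009, -0.0004]]
blue 9655 [array([ 463.9, -280.2]), array([ 64. , 112.4]), np.float64(77.4)] mean [ 0.4375 -0.2744  0.09  ]
blue tool 9655 [array([ 1. , -0.5]), array([ 64. , 112.4]), np.float64(89.8)] mean [ 0.0281 -0.0007  0.0306]
rib 2835 [array([ 463.8, -277.5]), array([23.3, 49.8]), np.float64(79.6)] mean [ 0.4602 -0.2793  0.1182]
rib tool 2835 [array([1.8, 2.1]), array([23.3, 49.8]), np.float64(87.6)] mean [ 0.0049 -0.0004  0.0025]
plate z tool 31.931527918349808
[ 1.69602192e-01 -2.12089240e-03  2.45319336e+01]
world plane [ 0.1667 -0.0362  0.0961]
```

View pics/w6.png

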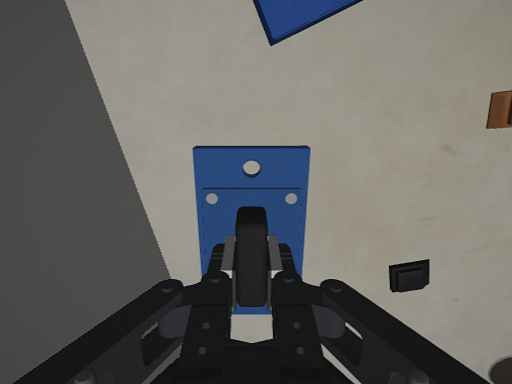

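The view shows the upper half gripped by the rib at (252,255), with the near hole at (252,168). Checking tilt on the plate alone.

```bash
cat > tl.py <<'E'
from h import *
R,p,s=tool(); print(s["time"],p,s["contact_force"],R.round(4).tolist())
im,W=cloud("wrist"); np.savez("w7",a=im,W=W,R=R,p=p); T=(W-p)@R*1000; A=im.astype(int)
ok=(A[...,2]-A[...,0]>40)&(abs(T[...,1])<34)&(T[...,2]<60)
for n,a,b in(("plate",38,55),("cover",5,31)):
    q=T[ok&(T[...,0]>a)&(T[...,0]<b)]; q=q[abs(q[:,2]-np.median(q[:,2]))<4]
    print(n,len(q),np.median(q[:,2]).round(2),np.linalg.lstsq(np.c_[q[:,:2],np.ones(len(q))],q[:,2],rcond=None)[0].round(4))
fit(T[ok&(T[...,0]>-60)]/1000,"blue tool")
h=(T[...,2]>50)&(abs(T[...,1])<9)
v,u=np.mgrid[:384,:512]
g=~ok&(u>235)&(u<270)&(v>155)&(v<182); print("hole px",u[g].mean(),v[g].mean(),g.sum())
c=viewer.calibration("wrist");H=np.array(c["hand_eye"]); d=H[:3,:3]@[(u[g].mean()-c["cx"])/c["fx"],(v[g].mean()-c["cy"])/c["fy"],1]; zt=np.median(T[ok&(T[...,0]>38)][:,2])/1000
P=H[:3,3]+d*(zt-H[2,3])/d[2]; print("hole tool",P*1000)
E
python3 tl.py
```

```text
12.425 [ 0.46454333 -0.27951599  0.11979245] [-0.00282918 -0.71593934 -2.31470027] [[-0.9751, 0.222, -0.0005], [0.222, 0.9751, 0.0004], [0.0006, 0.0003, -1.0]]
plate 3200 32.34 [-1.07000e-02 -1.10000e-03  3.28567e+01]
cover 3110 28.44 [-5.60000e-03 -1.90000e-03  2.87804e+01]
blue tool 9640 [array([ 0.8, -0.6]), array([ 64. , 112.7]), np.float64(89.8)] mean [ 0.0281 -0.0007  0.0306]
hole px 251.19650655021834 168.29694323144105 229
hole tool [45.65844888 -0.64023531 32.35234152]
```

Emit:
send_rows(
  increments=[
    [[2, 20, 0, 0, 0, 0, 255], [3.5, 45, 0, 0, 0, 0, 255], [4, 55, 0, 0, 0, 0, 255], [4, 55, 0, 0, 0, 0, 255], [4, 55, 0, 0, 0, 0, 255], [4, 55, 0, 0, 0, 0, 255], [3.5, 50, 0, 0, 0, 0, 255], [2.5, 41.6, 0, 0, 0, 0, 255]],
  ],
)

```text
time: 13.48
eef_pos: [0.5204, 0.0964, 0.1195]
tool_rot: [-0.001, 0.111, 0.994, 0.0]
contact_force: [-0.7, 0.1, -2.1]
opening: 0.0144
gripper_force: 78.4
```

Emit:
send_rows(
  increments=[
    [[0, 0, 0, 0, 0, -8.4, 255], [0, 0, 0, 0, 0, -8.4, 255], [0, 0, 0, 0, 0, 0, 255], [0, 0, 0, 0, 0, 0, 255]],
  ],
)

```text
time: 13.98
eef_pos: [0.521, 0.0939, 0.1199]
tool_rot: [-0.0, -0.033, 0.999, 0.0]
contact_force: [0.2, 0.6, -1.8]
opening: 0.0144
gripper_force: 78.5
```

```bash
python3 tl.py
python3 - <<'E'
from h import *
z=np.load("w7.npz"); im,W=z["a"].astype(int),z["W"]; R,p=z["R"],z["p"]; X,Y,Z=W[...,0],W[...,1],W[...,2]
f=(abs(X-.52)<.075)&(abs(Y-.092)<.05)&(Z<.05)
if f.any(): fit(W[f&(Z>.011)&(Z<.017)],"lower face visible"); 
b=f&(Z>.02)&(Z<.04); print(b.sum(), W[b].mean(0) if b.any() else 0)
T0=np.array([.5201,.0931,p[2]]); print("tool shift to go if centre at (1.2,-.6):", (R.T@(T0-p)*1000-[1.2,-.6,0]).round(2))
save("w7",z["a"])
E
```

```text
13.975 [0.52103658 0.09386282 0.11994844] [ 0.2335277   0.55704778 -1.82089324] [[-0.9978, -0.0663, -0.001], [-0.0663, 0.9978, 0.0001], [0.001, 0.0002, -1.0]]
plate 3201 32.37 [-3.30000e-03  1.40000e-03  3.25381e+01]
cover 3093 28.43 [-4.20000e-03 -1.80000e-03  2.87396e+01]
blue tool 9588 [array([ 1.2, -0.8]), array([112.4,  63.8]), np.float64(0.0)] mean [ 0.0284 -0.0008  0.0306]
hole px 251.0921052631579 168.59649122807016 228
hole tool [45.69616744 -0.76735142 32.3585248 ]
lower face visible 1196 [array([481.3,  90.4]), array([33.7, 64.1]), np.float64(4.1)] mean [0.4715 0.0898 0.0141]
11 [0.47290754 0.089679   0.02325952]
tool shift to go if centre at (1.2,-.6): [-0.21 -0.1   0.  ]
```

View pics/w7.png

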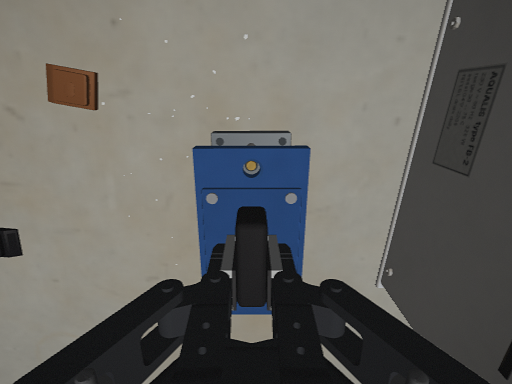

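Upper half aligned over the lower half, with the near hole at (251,168) framing the plunger and dowel line. Lowering it onto the dowels.

Emit:
send_rows(
  increments=[
    [[-0.4, 0, 15, 0, 0, -0.25, 255], [0, 0, 18, 0, 0, 0, 255], [0, 0, 6, 0, 0, 0, 255], [0, 0, 3, 0, 0, 0, 255], [0, 0, 3, 0, 0, 0, 255], [0, 0, 3, 0, 0, 0, 255], [0, 0, 0, 0, 0, 0, 255]],
  ],
)

```text
time: 14.9
eef_pos: [0.5221, 0.0935, 0.0724]
tool_rot: [0.0, -0.037, 0.999, -0.0]
contact_force: [-0.5, -1.3, -1.1]
opening: 0.0145
gripper_force: 78.5
```

Emit:
send_rows(
  increments=[
    [[0, 0, 2, 0, 0, 0, 255], [0, 0, 2, 0, 0, 0, 255], [0, 0, 1, 0, 0, 0, 255], [0, 0, 0, 0, 0, 0, 255]],
  ],
)

```text
time: 15.4
eef_pos: [0.522, 0.0935, 0.0673]
tool_rot: [-0.0, -0.037, 0.999, -0.0]
contact_force: [-0.0, 0.0, -1.6]
opening: 0.0146
gripper_force: 78.5
```

Emit:
send_rows(
  increments=[
    [[0, 0, 2, 0, 0, 0, 255], [0, 0, 2, 0, 0, 0, 255], [0, 0, 2, 0, 0, 0, 255], [0, 0, 2, 0, 0, 0, 255], [0, 0, 1, 0, 0, 0, 255], [0, 0, 0, 0, 0, 0, 255]],
  ],
)

```text
time: 16.15
eef_pos: [0.522, 0.0935, 0.0586]
tool_rot: [0.0, -0.037, 0.999, -0.0]
contact_force: [-1.8, 0.5, 4.2]
opening: 0.0145
gripper_force: 79.0
```

Emit:
send_rows(
  increments=[
    [[0, 0, 1, 0, 0, 0, 255], [0, 0, 1, 0, 0, 0, 255], [0, 0, 1, 0, 0, 0, 255], [0, 0, 0.5, 0, 0, 0, 255], [0, 0, 0, 0, 0, 0, 255]],
  ],
)

```text
time: 16.77
eef_pos: [0.522, 0.0935, 0.0555]
tool_rot: [0.0, -0.037, 0.999, -0.0]
contact_force: [-4.9, -0.4, 12.2]
opening: 0.0144
gripper_force: 80.8
```

Emit:
send_rows(
  increments=[
    [[0, 0, 0.5, 0, 0, 0, 255], [0, 0, 0.3, 0, 0, 0, 255], [0, 0, 0, 0, 0, 0, 255], [0, 0, 0, 0, 0, 0, 255]],
  ],
)

```text
time: 17.27
eef_pos: [0.522, 0.0936, 0.0555]
tool_rot: [0.0, -0.037, 0.999, -0.0]
contact_force: [-8.3, -1.1, 25.0]
opening: 0.0144
gripper_force: 82.3
```

```bash
python3 tl.py
python3 - <<'E'
from h import *
z=np.load("w7.npz"); a,W=z["a"].astype(int),z["W"]; X,Y,Z=W[...,0],W[...,1],W[...,2]
R,p=z["R"],z["p"]; T=(W-p)@R*1000; ok=(a[...,2]-a[...,0]>40)&(abs(T[...,1])<34)&(Z<.05)
for x0,x1 in((38,55),(5,31)):
    q=W[ok&(T[...,0]>x0)&(T[...,0]<x1)]; print(np.percentile(q[:,2],[10,50,90]).round(4), np.linalg.lstsq(np.c_[q[:,:2]-p[:2],np.ones(len(q))],q[:,2],rcond=None)[0].round(4))
E
```

```text
17.275 [0.52203802 0.09355914 0.05547845] [-8.29120334 -1.14400731 25.04262461] [[-0.9973, -0.0737, 0.0006], [-0.0737, 0.9973, -0.0001], [-0.0006, -0.0001, -1.0]]
plate 3192 32.31 [-7.0000e-04 -2.0000e-04  3.2351e+01]
cover 3077 28.37 [-4.10000e-03 -2.90000e-03  2.86677e+01]
blue tool 9499 [array([ 1. , -0.8]), array([ 63.7, 112.8]), np.float64(90.0)] mean [ 0.0289 -0.0008  0.0305]
hole px 250.97095435684648 168.7966804979253 241
hole tool [45.60302279 -0.83529249 32.29644453]
[0.0223 0.0231 0.0239] [-0.0001 -0.      0.0231]
[0.0235 0.027  0.0279] [-0.0042  0.0068  0.0267]
```

```bash
python3 -c "
from rig import job_done; print(job_done())"
```

```text
the job is handed in; nothing more can be done
None
```

The cassette sits level in the nest, wax side up. The blue upper half is fully home on the dowels, and I handed the job in at about 17.3 s with the gripper still pressing it down at 25 N; the beaker, jar and bottle were not touched.

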